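# Stand two framed pictures in the slotted display stand

### The arm

A 6-joint arm with a two-finger parallel gripper is mounted at the origin on the work surface. World frame = base frame: x ahead of the robot, y to its left, z up, the work surface at z = 0. Lengths are in m, angles in rad, forces in N, time in s.
With the tool pointing down it reaches from about 0.225 to 0.875 m from the base axis. Payload 3.4 kg.
Tool frame: the origin (TCP) lies at the very end of the fingers, on their centre line; the grasp point (between the pads) lies 19 mm behind it; z points along the fingers, y is the line along which they close (so a half turn about z gives the same grasp; the last joint's range is limited). The gripper opens to 85 mm and grips with 20 to 120 N. Pads are 22 mm wide; open, the fingers measure 114 mm over their backs; the gripper's body (76 mm by 85 mm) begins 54 mm behind the grasp point. The pads swing forward as they close: fully open they stand 13 mm farther back than shut.
Start: joints at [1.096, 0.276, 1.505, -0, 1.361, -0.121], TCP at [0.199, 0.539, 0.21] pointing down, gripper open.
Joint ranges: [-2.89, 2.89], [-0.75, 2.08], [0.22, 2.7], [-1.18, 4.32], [0.11, 2.71], [-2.7, 2.7]. Speed limits (rad/s): [2.57, 2.57, 3.14, 3.14, 3.14, 3.14].

### API

Orientations are given as a unit quaternion [w, x, y, z].
In Python, from plant import * gives the robot as it stands. Calls block until the motion is done:
- reach(position, orientation): joint-space move of the TCP to a pose.
- move_linear(position, vel=0.15, frame=None, f_stop=None): straight line of the TCP; frame=None keeps the orientation; vel is the mean speed in m/s. With f_stop (N) it stops when the force on the tool has changed by that much, and returns True; else False.
- movej(angles): joint-space move.
- move_gripper(opening, squeeze=None): finger opening in m; squeeze is the grip in N (None keeps the last); returns when the fingers have stopped.
- dwell(seconds).
- inverse_kinematics(position, orientation): joint angles nearest the present ones, or None.
- get_obs(): the state.
- snapshot(name): name is "side" or "top"; returns the picture (420x560x3 uint8, red, green, blue); there is no depth.
- calibration(name): a dict with "fx", "fy", "cx", "cy" (pixels), "k1" (the pictures are not rectified: a ray, as slopes to the right and down, at radius r is drawn at 1 + k1 r^2 times it, then the intrinsics apply), "T" (4x4, takes a point from camera to world coordinates). Camera axes: x right, y up, looking along -z (the intrinsics and any distortion apply to the point x, -y, -z); pixel columns grow to the right and rows downward; lengths in m; the calibration is good to about 2 mm. A picture is of the moment at which its call begins. calibration takes no time and is no camera call.
A pose or a line that the arm cannot do raises Unreachable and nothing moves.
- hand_in(): hands the job in; it is judged then, once.
The state is a dict: "clock": time; "q": joint angles; "joint_vel": joint speeds; "tau": joint torques, N m; "tcp_pos": TCP position; "tcp_rot": TCP orientation; "force": force on the tool from outside, world axes, zero at the start; "ft_torque": the same for the moment, N m; "opening": finger opening in m; "gripper_force": force on a finger pad.
Only numpy, scipy, OpenCV 4.12 (cv2) and the standard library are available. Lean on these libraries where they do the work, as an engineer would, in place of code of your own. Each camera call takes 0.05 s, during which the arm holds its last target. There are 200 camera calls.

### The job

Tidy the desk: take the two glazed pictures off the sloping rests and stand both upright in the dark wooden slotted stand, the tall picture in the rear slot next to the backboard and the wide picture in the front slot, each fully down and about centred along its slot, so that all three pictures can be seen. The glass is fragile, so lower them in gently without dropping or ramming them, and do not disturb the picture already in the middle slot or the toy car.

Things in the scene. Friction and masses are not known exactly. Their poses are not given: they have to be found in the camera images.
- tall_picture: Portrait picture, light wood frame: solid slab 13 mm thick (own x), 105 wide (y), 150 high (z), 0.15 to 0.3 kg. Origin: centre of its bottom edge; z points to the top edge, +x is the glazed side. Starts on rest_high, bottom edge on the ledge, leaning back 30 degrees from upright, top edge towards the robot, glazed side up and away from the robot.
- wide_picture: Landscape picture in a light wood frame, one solid slab 13 mm thick (own x), 130 mm wide (own y), 100 mm high (own z); about 0.12 to 0.25 kg. Origin: centre of its bottom edge; z points to its top edge, +x is the glazed picture side. It starts on rest_low, leaning in the same way as the tall one.
- middle_picture: Picture in a light wood frame, 13 mm thick (x), 90 mm wide (y), 120 mm high (z), already standing loose in the middle slot of the stand; origin at the centre of its bottom edge. To be left alone.
- rack: Dark wooden stand fixed to the desk: board 200 (x) by 160 (y) by 12 mm with three parallel slots along its y, 60 mm apart in x, solid wood between them, and a 10 mm thick backboard rising to 87 mm at its -x end, the end next to the robot. Origin: centre of the underside, on the desk; x points from rear (backboard) to front, away from the robot within 0.3 rad; z up.
- slot_rear (a point): Centre of the floor of the rear slot (by the backboard), 12 mm above the desk; axes as the stand's. Every slot is a channel 150 mm long (y), open at its ends, 19 mm wide (x) between 6 mm walls; the walls are upright to 42 mm above the desk, then flare at 30 degrees to a mouth about 33 mm wide at 55 mm.
- slot_front (a point): Centre of the floor of the front slot (farthest from the backboard and the robot), 12 mm above the desk; axes as the stand's.
- rest_high: Plywood rest fixed to the desk: base 110 (x) by 80 (y) by 8 mm, panel 80 mm wide leaning back 30 degrees towards -x, at its foot a ledge square to it with an 8 mm lip. It backs the lower 95 mm of the tall picture; the top 55 mm is free on both sides. Origin: under its middle, on the desk; +x is the side the picture faces.
- rest_low: The same kind of rest, but its panel supports only the lower 62 mm of the wide picture's back, leaving its top 38 mm free on both sides. Origin and axes as rest_high.
- toy_car: Blue toy racing car, 155 by 80 by 52 mm, loose on the desk between the stand and the robot, to the left; origin under its centre. Bystander.
There are look-alikes about, which are no part of the job. What is shaped like the tall_picture but green is not meant. What is shaped like the wide_picture but yellow is not meant.

How it is judged:
At the end, for the whole second after the job is handed in: The tall picture stands in the rear slot and the wide picture in the front slot: bottom edge on the slot floor (within 5 mm) and within 7 mm of the slot's middle plane, centred along the slot within 25 mm, top edge up, within 0.22 rad of upright and 0.14 rad of parallel to the slot, both at rest (x of tall_picture in the frame of slot_rear between -0.007 and 0.007 m and y of tall_picture in the frame of slot_rear between -0.025 and 0.025 m and z of tall_picture in the frame of slot_rear between -0.005 and 0.005 m and angle between each of tall_picture, wide_picture's own z axis and vertical below 0.22 rad and angle between the y axis of each of tall_picture, wide_picture and the y axis of rack, either way round below 0.14 rad and linear speed of each of tall_picture, wide_picture below 0.04 m/s and angular speed of each of tall_picture, wide_picture below 0.6 rad/s and x of wide_picture in the frame of slot_front between -0.007 and 0.007 m and y of wide_picture in the frame of slot_front between -0.025 and 0.025 m and z of wide_picture in the frame of slot_front between -0.005 and 0.005 m); the robot touches nothing.
It fails at once if a picture is rammed against the stand (contact force with it above 70 N) (contact force between any of tall_picture, wide_picture and rack above 70 N).
It fails at once if a picture is dropped or thrown into the stand (moving faster than 0.4 m/s with its bottom edge over the stand and less than 70 mm above the desk) ((horizontal distance between tall_picture and rack below 0.12 m and height (world z) of tall_picture below 0.07 m and linear speed of tall_picture above 0.4 m/s) or (horizontal distance between wide_picture and rack below 0.12 m and height (world z) of wide_picture below 0.07 m and linear speed of wide_picture above 0.4 m/s)).
It fails at once if the picture in the middle slot is moved by more than 20 mm or tipped by more than 0.35 rad (distance of middle_picture from where it was at the start of the episode above 0.02 m or angle between middle_picture's own z axis and vertical above 0.35 rad).
It fails at once if the toy car is moved by more than 30 mm (distance of toy_car from where it was at the start of the episode above 0.03 m).
It also fails if it takes over 67 s, if anything falls off the work surface, if the arm or the gripper's body presses on something with over 40 N, if the wrist force passes 120 N, or if a joint passes its speed limit or range.

## Working session

There is one attempt and no reset: what is moved stays moved. The work goes in short steps, each a Python script; the robot and the scene stay as the last script left them, time stands still between calls to the robot, and variables do not carry over. Pictures are saved under pics/ and viewed, at most 10 in all, crops included, and the job is handed in when it is done.

```bash
mkdir -p pics; ls
python3 - <<'E'
from plant import *
import cv2,numpy as np
for n in("side","top"):
    im=snapshot(n); cv2.imwrite(f"pics/{n}0.png",im[:,:,::-1]); c=calibration(n); print(n,{k:np.round(v,4).tolist() for k,v in c.items()})
o=get_obs();print(o["clock"],o["force"])
E
```

```text
pics
side {'fx': 381.4053, 'fy': 381.4053, 'cx': 283.4347, 'cy': 211.0545, 'k1': 0.0268, 'T': [[0.9939, 0.0806, -0.0749, 0.4444], [-0.11, 0.7475, -0.6551, -0.7006], [0.0032, 0.6593, 0.7518, 0.9193], [0.0, 0.0, 0.0, 1.0]]}
top {'fx': 466.9237, 'fy': 466.9237, 'cx': 274.2912, 'cy': 203.9279, 'k1': -0.0111, 'T': [[-0.0116, 0.9955, -0.0936, 0.392], [-0.9999, -0.0108, 0.0085, 0.047], [0.0074, 0.0937, 0.9956, 1.3105], [0.0, 0.0, 0.0, 1.0]]}
0.1 [-0.38948167 -0.08429627  0.10513121]
```

View pics/side0.png

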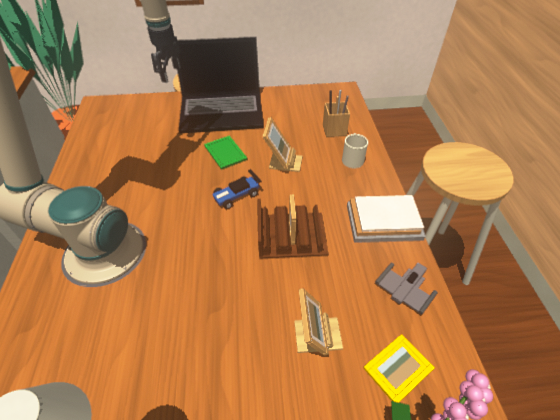

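View pics/top0.png

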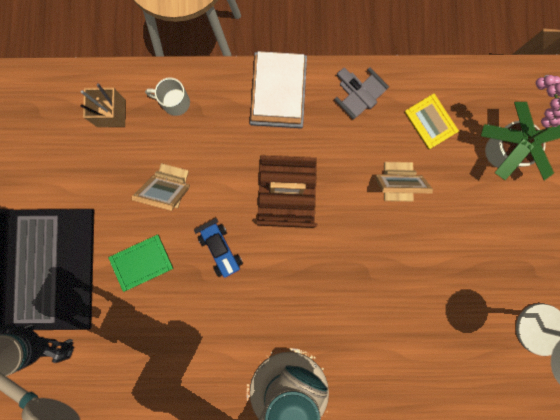

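The top view shows:
- a slab on a rest at left (163,188)
- a slab on a rest at right (405,182)
- the rack (287,190) with the middle picture in it
- the car (219,248)
- two look-alikes: green slab (140,262) and yellow slab (432,121)

The side view shows the rests at (282,147) and (318,322). Candidates are tall = left rest, wide = right rest, with green and yellow excluded. I'll check this in close crops.

Run:
```python
import cv2,numpy as np
s=cv2.imread("pics/side0.png");t=cv2.imread("pics/top0.png")
c=lambda im,x,y:cv2.resize(im[y:y+75,x:x+95],None,fx=4,fy=4,interpolation=cv2.INTER_CUBIC)
cv2.imwrite("pics/m1.png",np.vstack([np.hstack([c(t,120,150),c(t,355,145)]),np.hstack([c(s,235,110),c(s,270,285)])]))
c=lambda im,x,y:cv2.resize(im[y:y+90,x:x+90],None,fx=4.4,fy=4.4,interpolation=cv2.INTER_CUBIC)
cv2.imwrite("pics/m2.png",np.hstack([c(t,240,145),c(s,247,180)]))
```

```text
(no output)
```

View pics/m1.png

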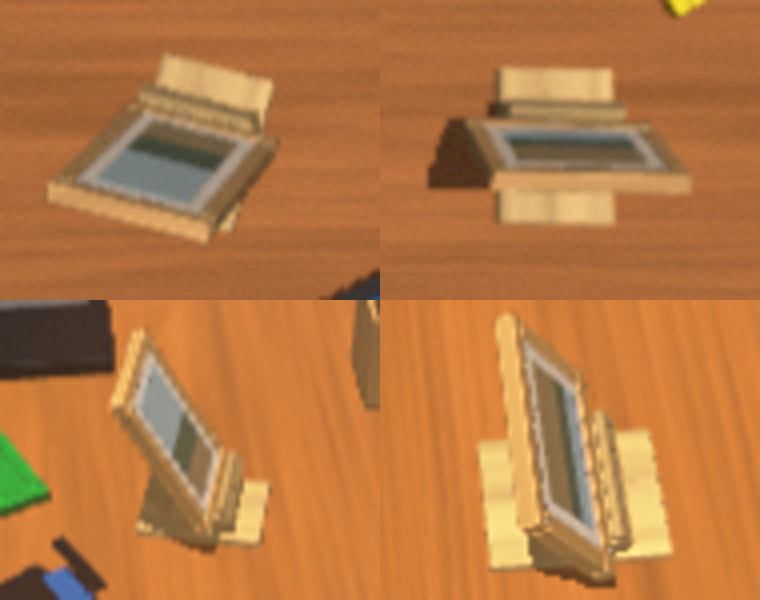

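View pics/m2.png

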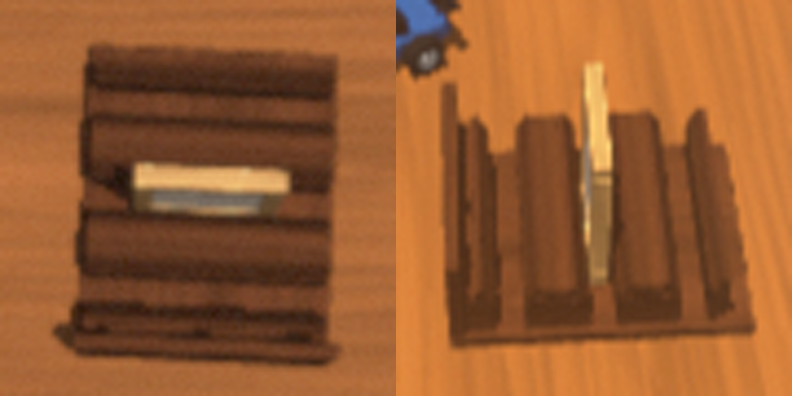

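Crops confirm: left rest = portrait (tall, pictures with upright format), right rest = landscape (wide). Both have light wood frames. The rack has its backboard at the bottom of the top view, with the middle slot occupied. Next I'll triangulate the corners and rectify the rack onto the z=55 mm plane.

```bash
cat > h.py <<'E'
from plant import *
import cv2,numpy as np
from scipy.spatial.transform import Rotation as R
def ray(n,uv):
    c=calibration(n);K=np.array([[c["fx"],0,c["cx"]],[0,c["fy"],c["cy"]],[0,0,1.]])
    p=cv2.undistortPoints(np.array([[uv]],float),K,np.array([c["k1"],0,0,0,0]))[0,0]
    T=c["T"];d=T[:3,:3]@[p[0],-p[1],-1];return T[:3,3],d/np.linalg.norm(d)
def plane(n,uv,z):
    o,d=ray(n,uv);return o+d*(z-o[2])/d[2]
def proj(n,P):
    c=calibration(n);T=c["T"];q=(np.atleast_2d(P)-T[:3,3])@T[:3,:3]
    x=q[:,0]/-q[:,2];y=-q[:,1]/-q[:,2];f=1+c["k1"]*(x*x+y*y)
    return np.c_[c["fx"]*x*f+c["cx"],c["fy"]*y*f+c["cy"]]
def tri(a,b):
    o1,d1=ray("top",a);o2,d2=ray("side",b)
    s=np.linalg.lstsq(np.c_[d1,-d2],o2-o1,rcond=None)[0]
    p,q=o1+d1*s[0],o2+d2*s[1];return (p+q)/2,np.linalg.norm(p-q)
def rect(n,im,x0,x1,y0,y1,z,s):
    # rectified onto plane z; image up=+x, left=+y
    X,Y=np.meshgrid(np.arange(x1,x0,-s),np.arange(y1,y0,-s),indexing="ij")
    uv=proj(n,np.c_[X.ravel(),Y.ravel(),np.full(X.size,z)]).astype(np.float32).reshape(*X.shape,2)
    return cv2.remap(im,uv,None,cv2.INTER_CUBIC)
E
python3 - <<'E'
from h import *
f=lambda l,ox,oy,cx=0,cy=0:[((x-cx)/4-.375+ox,(y-cy)/4-.375+oy) for x,y in l]
# glazed TL,TR(+y,-y), back TL,TR, glazed bottom L,R
tt=f([(50,183),(211,221),(50,200),(207,241),(138,107),(277,146)],120,150)
ts=f([(150,334),(127,411),(139,329),(114,405)],235,110,0,300)
wt=f([(490,170),(690,177),(492,190),(690,192)],355,145,380)
ws=f([(517,321),(545,530),(500,317),(520,525)],270,285,380,300)
for a,b in((tt,ts),(wt,ws)):
    P=[]
    for u,v in zip(a,b):
        p,e=tri(u,v);P.append(p);print(np.round(p,4),round(e,4))
    print("len",[np.linalg.norm(P[i]-P[j]).round(4) for i,j in((0,1),(2,3),(0,2),(1,3))])
t=cv2.imread("pics/top0.png");s=cv2.imread("pics/side0.png")
c=plane("top",(287,190),.055);print(c)
x0,x1,y0,y1=c[0]-.14,c[0]+.14,c[1]-.1,c[1]+.1
print(x0,x1,y0,y1)
A=np.hstack([rect(n,im,x0,x1,y0,y1,.055,.0005) for n,im in(("top",t),("side",s))])
for i in range(0,A.shape[0],40):cv2.line(A,(0,i),(A.shape[1],i),(255,255,255) if i%200==0 else (120,160,120),1)
for i in range(0,A.shape[1],40):cv2.line(A,(i,0),(i,A.shape[0]),(255,255,255) if i%200==0 else (120,160,120),1)
cv2.imwrite("pics/r.png",A)
E
```

```text
[0.5277 0.3921 0.1499] 0.0025
[0.5014 0.2916 0.1487] 0.0005
[0.5173 0.3898 0.1571] 0.0045
[0.4898 0.2928 0.1544] 0.0023
len [np.float64(0.1039), np.float64(0.1009), np.float64(0.0129), np.float64(0.013)]
[ 0.5467 -0.2455  0.103 ] 0.0003
[ 0.5416 -0.3754  0.1064] 0.0028
[ 0.5346 -0.245   0.1086] 0.0036
[ 0.5295 -0.3731  0.1115] 0.0004
len [np.float64(0.13), np.float64(0.1282), np.float64(0.0134), np.float64(0.0132)]
[0.5475725  0.00147193 0.055     ]
0.4075724957915213 0.6875724957915214 -0.09852806952063559 0.10147193047936443
```

View pics/r.png

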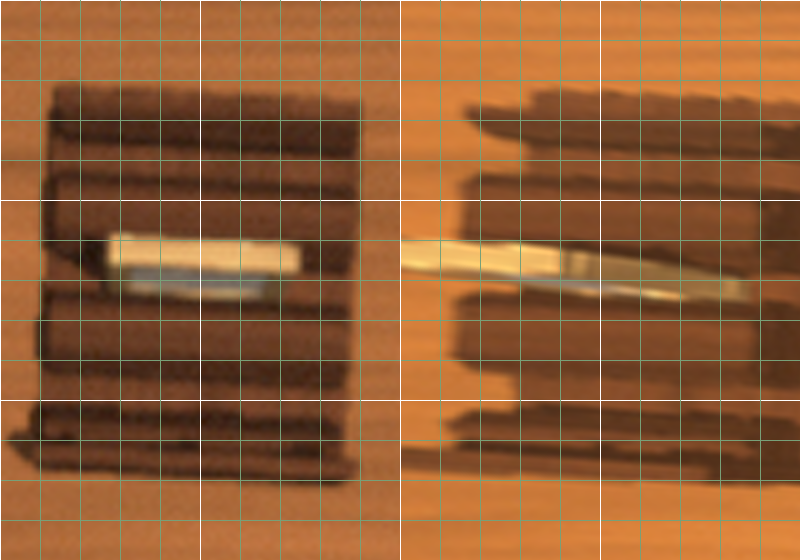

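Both picture estimates match the stated sizes (105/130 wide, 13 thick). The rectified view shows the ridges tilted about 0.056, ridge ends at columns ~55 and ~352, and slots between the dark strips. Averaged profiles will give the exact slot positions.

Run:
```python
from h import *
x0,x1,y0,y1=.40757,.68757,-.09853,.10147
for n in("top","side"):
    im=cv2.imread(f"pics/{n}0.png")
    A=cv2.cvtColor(rect(n,im,x0,x1,y0,y1,.055,.0005),cv2.COLOR_BGR2GRAY).astype(float)
    best=None
    for sl in np.arange(.0,.12,.004):
        M=np.float32([[1,0,0],[-sl,1,sl*200]]);B=cv2.warpAffine(A,M,A.shape[::-1])
        c=B[:, (305 if n=="top" else 120):345].mean(1) if n=="top" else B[:,160:330].mean(1)
        v=(np.diff(c[80:235])**2).sum()+(np.diff(c[295:470])**2).sum()
        if best is None or v>best[0]:best=(v,sl,c)
    v,sl,c=best;print(n,"slope",sl)
    print([(r,int(c[r])) for r in range(70,500,5)])
```

```text
top slope 0.056
[(70, 123), (75, 125), (80, 126), (85, 122), (90, 107), (95, 90), (100, 81), (105, 78), (110, 69), (115, 58), (120, 52), (125, 50), (130, 50), (135, 49), (140, 43), (145, 42), (150, 57), (155, 76), (160, 80), (165, 80), (170, 79), (175, 70), (180, 53), (185, 48), (190, 54), (195, 65), (200, 76), (205, 80), (210, 77), (215, 72), (220, 69), (225, 70), (230, 65), (235, 58), (240, 52), (245, 49), (250, 50), (255, 48), (260, 44), (265, 54), (270, 73), (275, 79), (280, 80), (285, 79), (290, 80), (295, 69), (300, 50), (305, 46), (310, 53), (315, 65), (320, 77), (325, 80), (330, 79), (335, 74), (340, 70), (345, 70), (350, 68), (355, 58), (360, 51), (365, 49), (370, 51), (375, 51), (380, 57), (385, 71), (390, 79), (395, 79), (400, 80), (405, 79), (410, 69), (415, 55), (420, 48), (425, 50), (430, 57), (435, 59), (440, 57), (445, 53), (450, 53), (455, 65), (460, 75), (465, 72), (470, 57), (475, 55), (480, 93), (485, 114), (490, 121), (495, 123)]
side slope 0.036000000000000004
[(70, 148), (75, 144), (80, 144), (85, 148), (90, 134), (95, 102), (100, 92), (105, 92), (110, 90), (11
[... 154 characters left out ...]
5, 66), (190, 71), (195, 83), (200, 88), (205, 92), (210, 91), (215, 87), (220, 85), (225, 84), (230, 85), (235, 83), (240, 77), (245, 66), (250, 63), (255, 81), (260, 98), (265, 105), (270, 111), (275, 114), (280, 114), (285, 124), (290, 144), (295, 110), (300, 70), (305, 61), (310, 69), (315, 81), (320, 87), (325, 91), (330, 90), (335, 87), (340, 84), (345, 84), (350, 84), (355, 82), (360, 77), (365, 71), (370, 70), (375, 73), (380, 80), (385, 88), (390, 89), (395, 89), (400, 90), (405, 87), (410, 66), (415, 61), (420, 65), (425, 64), (430, 69), (435, 81), (440, 84), (445, 79), (450, 62), (455, 55), (460, 67), (465, 85), (470, 83), (475, 85), (480, 114), (485, 138), (490, 140), (495, 138)]
```

Measured positions:
- Slot centres at y≈0: rear x≈.4906, middle .5505, front .6104. The spacing is 60 mm as specified, both views agree, and yaw is −.056.
- Tall picture: top-centre (.509, .342, .152), yaw −.266.
- Wide picture: top-centre (.538, −.310, .108), yaw −.04.

Next I'll check reachability, then grasp the tall picture.

```bash
cat >> h.py <<'E'
def frame(yaw,lean,sg):  # tool orientation gripping picture; returns quat(wxyz), z_p, h
    h=np.array([np.cos(yaw),np.sin(yaw),0]);Z=np.array([0,0,1.])
    zp=np.cos(lean)*Z-np.sin(lean)*h;xp=np.cos(lean)*h+np.sin(lean)*Z
    y=sg*xp;z=-zp;M=np.c_[np.cross(y,z),y,z];q=R.from_matrix(M).as_quat()
    return np.r_[q[3],q[:3]],zp,h
L=np.pi/6;RY=-.056
SR=np.array([.4906,.0024,.012]);SF=np.array([.6104,-.0044,.012])
TALL=dict(top=np.array([.509,.3416,.1516]),yaw=-.266,d=.040,H=.150,slot=SR)
WIDE=dict(top=np.array([.5381,-.3098,.1083]),yaw=-.0395,d=.030,H=.100,slot=SF)
E
python3 - <<'E'
from h import *
for nm,p in(("T",TALL),("W",WIDE)):
  for sg in(1,-1):
    q,zp,h=frame(p["yaw"],L,sg);q2,_,_=frame(RY,0,sg);g=p["top"]-p["d"]*zp
    Z=np.array([0,0,1.]);pl=p["slot"]+Z*(p["H"]-p["d"])
    for P,Q in((g+.09*zp,q),(g,q),(g+.02*zp+.12*Z,q),(pl+.15*Z,q2),(pl,q2)):
        j=inverse_kinematics(P,Q);print(nm,sg,None if j is None else np.round(j,2))
E
```

```text
T 1 [ 0.79  0.21  1.77 -0.56  0.96  1.33]
T 1 [ 0.71  0.32  1.84 -0.63  0.78  1.39]
T 1 [ 0.73  0.19  1.65 -0.5   1.06  1.19]
T 1 [-0.14  0.12  1.56 -0.    1.47 -0.08]
T 1 [-0.14  0.22  1.82 -0.    1.1  -0.08]
T -1 [ 0.79  0.21  1.77 -0.56  0.96 -1.81]
T -1 [ 0.71  0.32  1.84 -0.63  0.78 -1.75]
T -1 [ 0.73  0.19  1.65 -0.5   1.06 -1.95]
T -1 None
T -1 None
W 1 [-0.92  0.15  1.94  0.58  0.78 -1.25]
W 1 [-0.85  0.3   1.98  0.7   0.59 -1.35]
W 1 [-0.86  0.14  1.8   0.49  0.89 -1.07]
W 1 [-0.12  0.32  1.39 -0.    1.44 -0.07]
W 1 [-0.12  0.42  1.62 -0.    1.1  -0.07]
W -1 [-0.92  0.15  1.94  0.58  0.78  1.89]
W -1 [-0.85  0.3   1.98  0.7   0.59  1.8 ]
W -1 [-0.86  0.14  1.8   0.49  0.89  2.07]
W -1 None
W -1 None
```

```bash
cat >> h.py <<'E'
Z=np.array([0,0,1.])
def st(t):
    o=get_obs();print(t,"t",round(o["clock"],1),"F",np.round(o["force"],1),"open",round(o["opening"],4),"gf",np.round(o["gripper_force"],1),"tcp",np.round(o["tcp_pos"],4))
def grasp(p):
    q,zp,h=frame(p["yaw"],L,1);g=p["top"]-p["d"]*zp
    move_gripper(.045);reach(g+.09*zp,q);st("pre")
    hit=move_linear(g,vel=.06,f_stop=8);st(f"at grasp hit={hit}")
    if hit:return
    move_gripper(0.0,squeeze=40);st("closed")
    move_linear(g+.025*zp,vel=.05);st("slid up")
    move_linear(g+.025*zp+.13*Z,vel=.15);st("lifted")
E
python3 - <<'E'
from h import *
grasp(TALL)
for n in("side","top"): cv2.imwrite(f"pics/{n}1.png",snapshot(n)[:,:,::-1])
a=cv2.imread("pics/side1.png")[40:240,150:400];b=cv2.imread("pics/top1.png")[120:320,60:310]
cv2.imwrite("pics/g1.png",cv2.resize(np.hstack([a,b]),(800,320),interpolation=cv2.INTER_CUBIC))
E
```

```text
pre t 1.9 F [-0.2  0.3 -0. ] open 0.0449 gf 0.0 tcp [0.4848 0.3486 0.1951]
at grasp hit=False t 3.5 F [-0.1  0.3 -0.3] open 0.0449 gf 0.0 tcp [0.5284 0.3366 0.1174]
closed t 3.9 F [-3.1  0.8  2.7] open 0.012 gf 39.8 tcp [0.5281 0.3366 0.1171]
slid up t 4.6 F [ 0.3 -0.5 -2.4] open 0.0122 gf 39.1 tcp [0.5161 0.3397 0.1387]
lifted t 5.6 F [-0.1  0.  -2.4] open 0.0122 gf 39.1 tcp [0.5155 0.3391 0.2671]
```

View pics/g1.png

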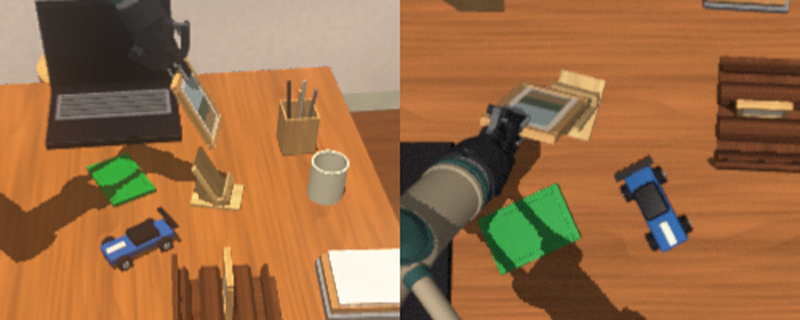

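Side crop (197,100) and top crop (545,105) show the tall picture held squarely, the rest empty behind it, and the car untouched. Next I'll carry it to just above the rear slot and check alignment.

```bash
cat >> h.py <<'E'
def hover(p,gap=.053):
    q,_,_=frame(RY,0,1);pl=p["slot"]+Z*(p["H"]-p["d"])
    reach(pl+.16*Z,q);st("high");move_linear(pl+gap*Z,vel=.08);st("hover")
def look(k,c):
    A=[]
    for n in("side","top"):
        im=snapshot(n)[:,:,::-1];cv2.imwrite(f"pics/{n}{k}.png",im);u,v=proj(n,c)[0].astype(int)
        A.append(cv2.resize(im[max(v-50,0):v+50,u-60:u+60],(400,333),interpolation=cv2.INTER_CUBIC))
    cv2.imwrite(f"pics/g{k}.png",np.hstack(A))
E
python3 - <<'E'
from h import *
hover(TALL);look(2,np.array([.52,0,.1]))
E
```

```text
high t 7.0 F [-1.4  0.7 -2.5] open 0.012 gf 39.1 tcp [0.4906 0.0029 0.2817]
hover t 8.5 F [ 0.7 -0.2 -1.9] open 0.0123 gf 39.1 tcp [0.4911 0.0023 0.1755]
```

View pics/g2.png

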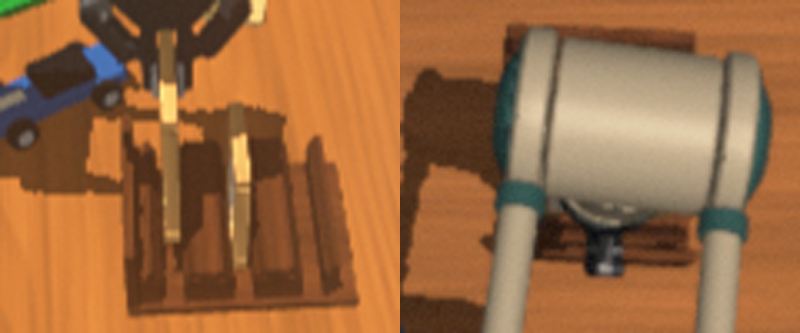

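The side crop shows the tall picture upright over the rear slot (bottom corner about (172,241)) and the middle picture unaffected. I'll compare that with the expected projection before descending.

Run:
```python
from h import *
c=proj("side",np.array([.52,0,.1]))[0].astype(int);f=lambda P:(((proj("side",P)-c+[60,50])+.5)*3.333-.5).round(0).tolist()
X=np.array([np.cos(RY),np.sin(RY),0]);Y=np.array([-np.sin(RY),np.cos(RY),0])
B=SR+Z*.053
print(f(np.array([B-.0525*Y+s*.0065*X+z*Z for z in(0,.08) for s in(-1,1)])))
# tool axis tilt
print(R.from_quat(np.roll(get_obs()["tcp_rot"],-1)).as_matrix().round(3)[:,2])
```

```text
[[165.0, 246.0], [180.0, 245.0], [162.0, 184.0], [179.0, 184.0]]
[ 0.001 -0.    -1.   ]
```

It matches to within about 1 px, so I'll descend.

```bash
cat >> h.py <<'E'
def insert(p):
    pl=p["slot"]+Z*(p["H"]-p["d"])
    move_linear(pl+.012*Z,vel=.05,f_stop=10);st("near")
    hit=move_linear(pl-.010*Z,vel=.02,f_stop=5);st(f"down hit={hit}")
    return hit
def release(p):
    move_gripper(.030);st("open")
    o=get_obs();move_linear(o["tcp_pos"]+.10*Z,vel=.08);st("up")
E
python3 - <<'E'
from h import *
insert(TALL)
E
```

```text
near t 9.5 F [-0.5  0.  -1.3] open 0.012 gf 39.1 tcp [0.491  0.0024 0.1343]
down hit=True t 10.3 F [-1.3  1.   4.7] open 0.0125 gf 40.1 tcp [0.4904 0.0023 0.1173]
```

The floor contact at TCP z=.117 fits the slightly higher bottom edge seen at hover. Now release and fetch the wide picture. Since this one sat about 4 mm deeper in the grip than planned, I'll use a slightly shallower depth.

```bash
sed -i 's/d=.030,H=.100/d=.027,H=.100/' h.py
python3 - <<'E'
from h import *
release(TALL)
o=get_obs();P=o["tcp_pos"];move_linear(np.array([P[0]-.03,P[1]-.05,.30]),vel=.2)
grasp(WIDE)
hover(WIDE);look(3,np.array([.54,0,.09]))
E
```

```text
open t 10.6 F [-0.3 -0.3 -0.2] open 0.0297 gf 0.0 tcp [0.4892 0.0026 0.1161]
up t 12.0 F [-0.  -0.2 -0.1] open 0.0304 gf 0.0 tcp [0.4888 0.0026 0.2155]
pre t 14.1 F [ 0.5  0.2 -0.2] open 0.0449 gf 0.0 tcp [ 0.5071 -0.3081  0.1633]
at grasp hit=False t 15.8 F [-1.4  0.1 -0.2] open 0.0448 gf 0.0 tcp [ 0.5516 -0.3105  0.0854]
closed t 16.2 F [-2.4  0.5  3.2] open 0.0117 gf 40.3 tcp [ 0.5515 -0.3105  0.0853]
slid up t 16.8 F [ 0.6 -0.3 -2. ] open 0.0118 gf 39.6 tcp [ 0.539  -0.3099  0.1068]
lifted t 17.9 F [ 0.4  1.  -2.6] open 0.0115 gf 39.6 tcp [ 0.5383 -0.3091  0.235 ]
high t 19.1 F [-1.2 -0.7 -2. ] open 0.0116 gf 39.5 tcp [ 0.61   -0.0053  0.2443]
hover t 20.6 F [ 0.4  0.  -1.9] open 0.0118 gf 39.5 tcp [ 0.6109 -0.0045  0.1386]
```

View pics/g3.png

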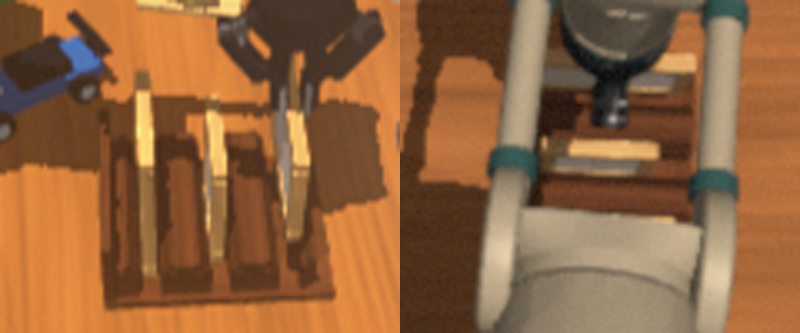

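The tall picture stands in the rear slot and the wide one is over the front slot (near bottom corner about (288–302,240)). I'll check against projection and descend if consistent.

Run:
```python
from h import *
c=proj("side",np.array([.54,0,.09]))[0].astype(int);f=lambda P:(((proj("side",P)-c+[60,50])+.5)*3.333-.5).round(0).tolist()
X=np.array([np.cos(RY),np.sin(RY),0]);Y=np.array([-np.sin(RY),np.cos(RY),0])
B=SF+Z*.053
E_=f(np.array([B-.065*Y+s*.0065*X+z*Z for z in(0,.1) for s in(-1,1)]));print(E_)
if abs(E_[0][0]-288)<6 and abs(E_[0][1]-238)<10: insert(WIDE)
```

```text
[[285.0, 245.0], [300.0, 244.0], [292.0, 167.0], [309.0, 167.0]]
near t 21.6 F [-0.2  0.6 -1.3] open 0.0118 gf 39.5 tcp [ 0.6107 -0.0044  0.0973]
down hit=True t 22.4 F [0.2 0.1 4.8] open 0.0118 gf 40.3 tcp [ 0.6103 -0.0042  0.081 ]
```

Run:
```python
from h import *
release(WIDE)
P=get_obs()["tcp_pos"];move_linear(np.array([P[0],P[1],.27]),vel=.2)
movej([1.096,0.276,1.505,0,1.361,-0.121]);dwell(.3);st("home");look(4,np.array([.54,.0,.08]))
```

```text
open t 22.7 F [-0.   0.8 -1.1] open 0.0301 gf 0.0 tcp [ 0.609  -0.0041  0.0796]
up t 24.1 F [-0.2 -0.8  0.8] open 0.0298 gf 0.0 tcp [ 0.6086 -0.004   0.1788]
home t 27.4 F [-0.3  0.7  0.2] open 0.0298 gf 0.0 tcp [0.1996 0.5391 0.2097]
```

View pics/g4.png

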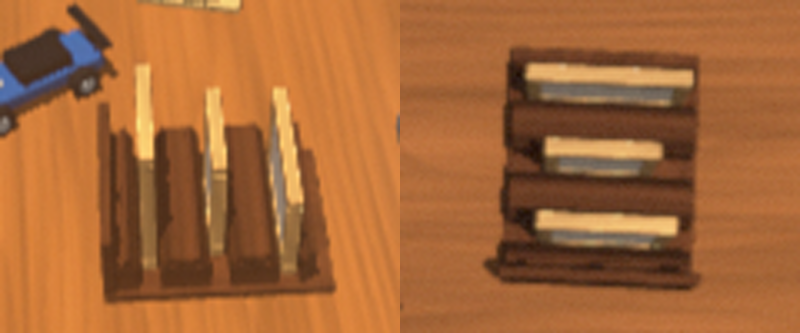

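Both crops show all three pictures upright in their slots, with tops at (606,222) tall, (602,148) middle and (609,75) wide in the top crop. I'll triangulate the top heights as a last check, then hand in.

Run:
```python
from h import *
def u(n,x,y):
    c=proj(n,np.array([.54,0,.08]))[0].astype(int);return ((x+.5)/3.333-.5+c[0]-60,(y+.5)/3.333-.5+c[1]-50)
ok=True
for nm,a,b,z in(("tall far back",(536-400,210),(138,66),.162),("tall near back",(678-400,216),(138,158),.162),("wide far back",(527-400,64),(274,89),.112),("wide near",(693-400,70),(289,205),.112)):
    p,e=tri(u("top",*a),u("side",*b));print(nm,p.round(4),round(e,4),z);ok&=abs(p[2]-z)<.008
print(ok)
if ok: print(hand_in())
```

```text
tall far back [0.4954 0.0539 0.1595] 0.0114 0.162
tall near back [ 0.4879 -0.0512  0.1638] 0.0143 0.162
wide far back [0.6145 0.0604 0.1117] 0.0111 0.112
wide near [ 0.6076 -0.0692  0.111 ] 0.0131 0.112
True
the job is handed in; nothing more can be done
None
```

The job is handed in at about 27 s: the tall picture stands in the rear slot and the wide one in the front slot, both upright, near centre and down to the floor, and the middle picture and toy car look undisturbed in the final pictures; no verdict came back.

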